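Feel round the cereal bowl's rim for chips

TASK

Check the rim of the handled ceramic bowl on the stool for chips by touch: with the gripper's fingers closed, rest the fingertips lightly on the rim above the handle and run them along the rim, clockwise as seen from above, all the way round until they are over the handle again, then lift off. Keep the touch light, so that the bowl is not tipped up or pushed out of its place, never pick it up, and leave the other things on the stool undisturbed.

Things in the scene. Friction and masses are not known exactly. Their poses are not given: they have to be found in the camera images.
- stool: fixed low stool of teal-painted steel, seat 360 mm (its x) by 600 mm (its y), seat top 170 mm above the work surface; origin on the work surface under the seat's centre, z up
- bowl: loose white stoneware bowl on the seat, about 0.8 kg, 75 mm high, 168 mm across the rim, on a soft non-slip foot 108 mm across; origin at the centre of the foot's underside, z up. One loop handle sticks out towards the bowl's -x, its tip 121 mm from the axis, its top 8 mm below the rim's crest. Pressing the rim down with over about 14 N tips the bowl; it gives about 0.1 mm per N before that
- bowl_rim (a point): centre of the bowl's mouth at the height of the rim's crest, 75 mm above the foot; axes those of the bowl. The rim is a plain level circle all the way round, a rolled edge 8 mm thick, glazed and slippery (friction about 0.3)
- edge0 (a point): point on the crest of the bowl's rim over the handle, 80 mm from the bowl's axis
- edge1 (a point): point on the crest of the bowl's rim, an eighth of the way round from the handle, clockwise seen from above, 80 mm from the bowl's axis
- edge2 (a point): point on the crest of the bowl's rim, a quarter of the way round from the handle, clockwise seen from above, 80 mm from the bowl's axis
- edge3 (a point): point on the crest of the bowl's rim, three eighths of the way round from the handle, clockwise seen from above, 80 mm from the bowl's axis
- edge4 (a point): point on the crest of the bowl's rim opposite the handle, 80 mm from the bowl's axis
- edge5 (a point): point on the crest of the bowl's rim, five eighths of the way round from the handle, clockwise seen from above, 80 mm from the bowl's axis
- edge6 (a point): point on the crest of the bowl's rim, three quarters of the way round from the handle, clockwise seen from above, 80 mm from the bowl's axis
- edge7 (a point): point on the crest of the bowl's rim, seven eighths of the way round from the handle, clockwise seen from above, 80 mm from the bowl's axis
- dispenser: loose cereal dispenser of white and clear plastic with a press button in front, 160 mm deep, 112 mm wide, 340 mm high, 1.5 kg; origin under its centre; leave it alone
- canister: loose grey lidded canister, 98 mm across, 124 mm high; origin under its centre; leave it alone
- coaster: loose round wooden coaster, 96 mm across, 9 mm thick; origin under its centre; the mug stands on it; leave it alone
- mug: loose stainless steel mug, 80 mm across, 88 mm high, handle towards its +y; origin under its centre; leave it alone
- spoon: loose steel spoon lying flat along its x, 150 mm long; leave it alone
- jar: loose glass jar with a steel cap, 60 mm across, 72 mm high; origin under its centre; leave it alone
- tin: loose small round metal tin, 66 mm across, 50 mm high; origin under its centre; leave it alone

How it is judged:
On the way, in this order (a step that is already met when the one before it is completed fails the run):
1. a fingertip touches the rim over the handle (horizontal distance between the grasp point and edge0 below 0.027 m and contact force between the fingers and bowl above 0.1 N and z of the grasp point in the frame of bowl_rim above 0.01 m), for 0.1 s.
2. a fingertip touches the rim an eighth of the way round (horizontal distance between the grasp point and edge1 below 0.027 m and contact force between the fingers and bowl above 0.1 N and z of the grasp point in the frame of bowl_rim above 0.01 m), for 0.1 s.
3. a fingertip touches the rim a quarter of the way round (horizontal distance between the grasp point and edge2 below 0.027 m and contact force between the fingers and bowl above 0.1 N and z of the grasp point in the frame of bowl_rim above 0.01 m), for 0.1 s.
4. a fingertip touches the rim three eighths of the way round (horizontal distance between the grasp point and edge3 below 0.027 m and contact force between the fingers and bowl above 0.1 N and z of the grasp point in the frame of bowl_rim above 0.01 m), for 0.1 s.
5. a fingertip touches the rim opposite the handle (horizontal distance between the grasp point and edge4 below 0.027 m and contact force between the fingers and bowl above 0.1 N and z of the grasp point in the frame of bowl_rim above 0.01 m), for 0.1 s.
6. a fingertip touches the rim five eighths of the way round (horizontal distance between the grasp point and edge5 below 0.027 m and contact force between the fingers and bowl above 0.1 N and z of the grasp point in the frame of bowl_rim above 0.01 m), for 0.1 s.
7. a fingertip touches the rim three quarters of the way round (horizontal distance between the grasp point and edge6 below 0.027 m and contact force between the fingers and bowl above 0.1 N and z of the grasp point in the frame of bowl_rim above 0.01 m), for 0.1 s.
8. a fingertip touches the rim seven eighths of the way round (horizontal distance between the grasp point and edge7 below 0.027 m and contact force between the fingers and bowl above 0.1 N and z of the grasp point in the frame of bowl_rim above 0.01 m), for 0.1 s.
9. the fingertip is back on the rim over the handle (all of step 1), for 0.1 s.
At the end, for the whole second after the job is handed in: The closed fingertips have touched the rim at eight even places, clockwise from the handle round to it again (within 27 mm seen from above); the bowl stands flat and still on the stool within 30 mm of where it began, every other thing on the stool within 15 mm (angle between bowl's own z axis and vertical below 0.03 rad and linear speed of bowl below 0.01 m/s and distance of bowl_rim from where it was at the start of the episode below 0.03 m and z of bowl in the frame of stool between 0.166 and 0.174 m and distance of each of dispenser, canister, coaster, mug, spoon, jar, tin from where it was at the start of the episode below 0.015 m).
It fails at once if the bowl is tipped up by more than about 11 degrees (angle between bowl's own z axis and vertical above 0.2 rad).
It fails at once if the bowl is lifted off the stool (z of bowl in the frame of stool above 0.185 m).
It fails at once if the bowl is pushed more than 40 mm out of its place (distance of bowl_rim from where it was at the start of the episode above 0.04 m).
It fails at once if the fingers press the bowl with more than 25 N (contact force between the fingers and bowl above 25 N).
It fails at once if another thing on the stool is pushed more than 15 mm (distance of any of dispenser, canister, coaster, mug, spoon, jar, tin from where it was at the start of the episode above 0.015 m).
It also fails if it takes over 72 s, if anything falls off the work surface, if the arm or the gripper's body presses on something with over 40 N, if the wrist force passes 120 N, or if a joint passes its speed limit or range.

ROBOT

A 6-joint arm with a two-finger parallel gripper is mounted at the origin on the work surface. World frame = base frame: x ahead of the robot, y to its left, z up, the work surface at z = 0. Lengths are in m, angles in rad, forces in N, time in s.
With the tool pointing down it reaches from about 0.25 to 0.775 m from the base axis. Payload 4 kg.
Tool frame: the origin (TCP) lies between the finger pads; the fingertips stand 8 mm ahead of it and the grasp point (between the pads) lies 11 mm behind it; z points along the fingers, y is the line along which they close (so a half turn about z gives the same grasp; the last joint's range is limited). The gripper opens to 94 mm and grips with 3 to 60 N. Pads are 16 mm wide; open, the fingers measure 119 mm over their backs; the gripper's body (75 mm by 177 mm) begins 78 mm behind the grasp point.
Start: joints at [1.239, 0.087, 1.371, -0, 1.684, -0.103], TCP at [0.125, 0.536, 0.19] pointing down, gripper open.
Joint ranges: [-3.1, 3.1], [-0.76, 2.03], [0.27, 2.55], [-1.08, 4.22], [0.17, 2.65], [-2.57, 2.57]. Speed limits (rad/s): [2.79, 2.79, 3.14, 3.14, 3.14, 3.14].

INTERFACE

Orientations are given as [roll, pitch, yaw] about the fixed x, y, z axes, in that order (R = Rz(yaw) Ry(pitch) Rx(roll)).
In Python, from cell import manip gives the robot as it stands. The module is installed in compiled form; this text tells all that it offers.
- The arm moves only by the tool arm_command, never from a script. Its argument "increments" is a list of rows, each a list of 7 numbers: the finger opening in m, from 0 to 0.094, then the shift along the tool's x, y, z in m, then the turn, a rotation vector about the tool's x, y, z in degrees. A call has 1 to 8 rows; each row shifts and turns the commanded pose from where the row before left it, along the tool's axes as they then stand; what a row does not reach is not made up. A row lasts 1/8 s, in which the tool goes at most 62.5 mm and 10.7 degrees, less where a joint would pass 70% of its speed; a pose out of reach is approached as far as the arm can. A call is refused whole if a number of a shift passes 0.0625 or a number of a turn 10.7, either way. A call with a gripper value outside its range is refused whole. The fingers move at their own pace and stop on an object; "force" is the grip in N (left out, the last holds). Time passes only in rows, so rows that do not move let the fingers close. It gives the time, the measured TCP pose, the force, the opening and the grip force at its end, in the units of the state.
- manip.state(): the state, without advancing time (a new reading comes with each control period).
- manip.get_image(name): name is "scene" or "top" or "wrist"; returns the picture (480x640x3 uint8, red, green, blue); there is no depth.
- manip.camera_info(name): a dict with "fov_y" (degrees; the focal length in pixels is half the picture's height over the tangent of half this angle, whatever the lens; pixels are square), "cx", "cy" (the principal point, pixels), "dist_coeffs" ([k1, k2, p1, p2, k3] as OpenCV has them; the pictures are not rectified), "R" (3x3) and "t" (3): a world point X has camera coordinates R X + t; the wrist camera has in their place "mount" (4x4, takes a point from camera to tool coordinates, whose origin is the TCP and whose axes are the flange's). Camera axes: x right, y down, z forward; pixel columns grow to the right and rows downward; lengths in m; the calibration is good to about 2 mm. A picture is of the moment at which its call begins: read the wrist's pose just before it. camera_info takes no time and is no camera call.
- manip.job_done(): hands the job in; it is judged then, once.
Trained networks look in the newest picture that a camera, given by its name, has taken for a name from the list of things; names that differ only in an ending like _2 or _b are one class to them, and where a whole thing is asked for, a point or a joint stands for the part that bears it (a point fixed in the world has none). Each returns a list of dicts, best first, with "conf" (0 to 1); they miss things now and then, are a little off and sometimes report something else, mostly with a low value. They report only what shows in the picture. A call takes as long as a camera call.
- manip.spot_in(camera, label): "point" ([x, y, z] in m, in the coordinates of the camera as it stood for that picture, good to about 4 mm: the middle of the surface that is visible of it).
The state is a dict: "time": time; "qpos": joint angles; "qd": joint speeds; "joint_efforts": joint torques, N m; "tool_pos": TCP position; "tool_rot": TCP orientation; "wrist_force": force on the tool from outside, world axes, zero at the start; "wrist_torque": the same for the moment, N m; "grip_width": finger opening in m; "grip_force": force on a finger pad.
Only numpy, scipy, OpenCV 4.12 (cv2) and the standard library are available. Lean on these libraries where they do the work, as an engineer would, in place of code of your own. Each camera call takes 0.05 s, during which the arm holds its last target. There are 200 camera calls.

## Working session

There is one attempt and no reset: what is moved stays moved. The work goes in short steps, Python scripts to look and compute and a tool call to move; the robot and the scene stay as the last step left them, time stands still between calls to the robot, and variables do not carry over. Pictures are saved under pics/ and viewed, at most 10 in all, crops included, and the job is handed in when it is done.

Besides the shell and the picture viewer there is one more tool, called after "Request:" as a command line: name --pt "numbers of a row" for each row, then --argument value for the rest. arm_command: Moves the arm, as the interface text tells. Its arguments: {"type":"object","properties":{"increments":{"type":"array","items":{"type":"array","items":{"type":"number"}}},"force":{"type":"number"}},"required":["increments"]}

```bash
mkdir -p pics; cat > h.py <<'E'
import numpy as np, cv2
from cell import manip
def K(n):
    c=manip.camera_info(n); f=240/np.tan(np.radians(c["fov_y"]/2))
    return np.array([[f,0,c["cx"]],[0,f,c["cy"]],[0,0,1]]),np.array(c["dist_coeffs"],float),c
def ray(n,uv):
    k,d,c=K(n); p=cv2.undistortPoints(np.array([[uv]],float),k,d)[0,0]
    R=np.array(c["R"]);t=np.array(c["t"]); return -R.T@t, R.T@np.array([p[0],p[1],1])
def at(n,uv,z):
    o,r=ray(n,uv); return o+r*(z-o[2])/r[2]
def proj(n,X):
    k,d,c=K(n); return cv2.projectPoints(np.array(X,float).reshape(-1,1,3),cv2.Rodrigues(np.array(c["R"]))[0],np.array(c["t"],float),k,d)[0][:,0]
def snap(n,f):
    im=manip.get_image(n); cv2.imwrite("pics/"+f,im[:,:,::-1]); return im
E
python3 - <<'E'
from h import *
for n in("top","scene"):
    snap(n,n+".png"); c=manip.camera_info(n);R=np.array(c["R"]);t=np.array(c["t"]);print(n,-R.T@t)
    for l in("bowl","dispenser","canister","mug","spoon","jar","tin","stool","edge0"):
        for o in manip.spot_in(n,l)[:2]: print(l,round(o["conf"],2),(R.T@(np.array(o["point"])-t)).round(3))
s=manip.state();print(s["time"],s["tool_pos"],s["tool_rot"])
E
```

```text
top [ 0.42440409 -0.0209522   1.02522226]
bowl 0.91 [0.578 0.061 0.203]
dispenser 0.67 [ 0.678 -0.201  0.435]
canister 0.98 [0.5   0.24  0.278]
canister 0.41 [0.577 0.063 0.203]
mug 0.76 [0.663 0.255 0.225]
spoon 0.71 [ 0.536 -0.148  0.183]
jar 0.94 [0.715 0.159 0.245]
jar 0.67 [0.571 0.069 0.203]
tin 0.93 [ 0.738 -0.085  0.218]
stool 0.64 [ 0.551 -0.02   0.17 ]
stool 0.42 [ 0.738 -0.087  0.218]
edge0 0.79 [0.572 0.068 0.204]
scene [1.05906044 0.62321614 0.72851032]
dispenser 0.73 [ 0.734 -0.17   0.332]
dispenser 0.37 [0.559 0.053 0.217]
canister 0.74 [0.536 0.271 0.253]
canister 0.46 [ 0.753 -0.063  0.217]
mug 0.72 [0.675 0.268 0.231]
mug 0.44 [0.56  0.05  0.213]
spoon 0.81 [ 0.538 -0.143  0.185]
jar 0.66 [0.741 0.185 0.215]
jar 0.58 [0.673 0.268 0.228]
tin 0.77 [ 0.755 -0.065  0.213]
tin 0.59 [0.56  0.05  0.212]
stool 0.92 [0.67  0.131 0.169]
stool 0.19 [0.555 0.048 0.218]
edge0 0.82 [0.56  0.044 0.217]
1.0 [0.12476217 0.53566643 0.18999424] [3.14153823e+00 2.29285425e-05 2.91279651e+00]
```

View pics/top.png

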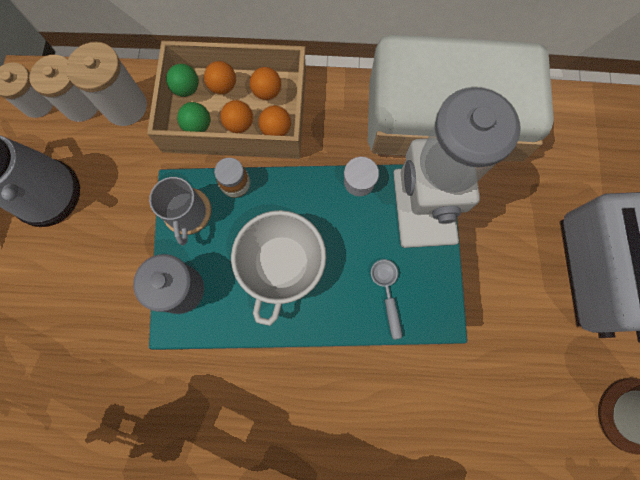

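View pics/scene.png

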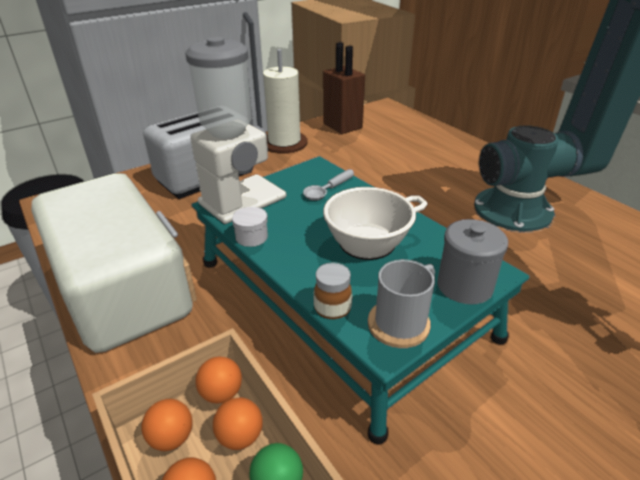

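The top view shows the bowl rim at about (279,257), radius about 46 px, with its handle towards the robot at (265,313). The canister is at (163,283), the mug at (176,203), the jar at (231,175), the tin at (361,176), the spoon at (388,300) and the dispenser from column 397 on. The scene view agrees: the dispenser and canister are the tall neighbours.

```bash
cat > m.py <<'E'
from h import *
from scipy.optimize import least_squares
def cont(f,box,thr):
    im=cv2.imread("pics/"+f); m=np.zeros(im.shape[:2],np.uint8); x0,x1,y0,y1=box
    m[y0:y1,x0:x1]=((im.min(2)>thr)&(np.ptp(im.astype(int),axis=2)<45))[y0:y1,x0:x1]*255
    c=max(cv2.findContours(m,cv2.RETR_EXTERNAL,cv2.CHAIN_APPROX_NONE)[0],key=cv2.contourArea)[:,0]
    return c
c=cont("top.png",(215,345,200,335),70)
P=np.array([at("top",p,0.245)[:2] for p in c.astype(float)])
f=lambda q:np.hypot(*(P-q[:2]).T)-q[2]
s=least_squares(f,[.57,.06,.084],loss="soft_l1",f_scale=.0015);q=s.x
print("circle",q.round(4),"med",np.median(abs(f(q))).round(4))
H=P[f(q)>.008];d=H.mean(0)-q[:2];print("handle az",np.degrees(np.arctan2(d[1],d[0])).round(1),"tip",f(q).max()+q[2],len(H))
im=cv2.imread("pics/scene.png")
# height from scene: project rim circle for various z, centre along top ray
o=np.array(ray("top",(0,0))[0])
a=np.linspace(0,2*np.pi,72)
cs=cont("scene.png",(315,432,180,262),120)
for z in (.235,.24,.245,.25,.255):
    ctr=o+(np.array([q[0],q[1],.245])-o)*(o[2]-z)/(o[2]-.245)
    u=proj("scene",np.c_[ctr[0]+.084*np.cos(a),ctr[1]+.084*np.sin(a),a*0+z-.004])
    print(z,ctr.round(4),"ext proj",u.min(0).round(1),u.max(0).round(1))
u=proj("scene",np.c_[q[0]+.080*np.cos(a),q[1]+.080*np.sin(a),a*0+.245])
ut=proj("top",np.c_[q[0]+.080*np.cos(a),q[1]+.080*np.sin(a),a*0+.245])
it=cv2.imread("pics/top.png")
for i,v in((im,u),(it,ut)):
    for p in v: i[int(round(p[1])),int(round(p[0]))]=(0,0,255)
A=cv2.resize(im[170:270,300:440],None,fx=4,fy=4,interpolation=0);B=cv2.resize(it[195:335,190:330],None,fx=2.85,fy=2.85,interpolation=0)[:400]
cv2.imwrite("pics/ov.png",np.hstack([A[:,:400],B[:400,:399]]))
for n,p in(("base L front",(403,247)),("base L back",(396,170))): print(n,at("top",p,.175).round(3))
print("head L",at("top",(403,175),.34).round(3),at("top",(403,175),.30).round(3),"lid",at("top",(478,126),.51).round(3),"canister",at("top",(163,275),.294).round(3),"bin front",at("top",(372,150),.2).round(3))
E
python3 m.py
```

```text
circle [0.5687 0.0588 0.0843] med 0.001
handle az 171.3 tip 0.12062681923010761 49
0.235 [0.5706 0.0598 0.235 ] ext proj [323.5 191.3] [415.  242.3]
0.24 [0.5696 0.0593 0.24  ] ext proj [323.7 188.9] [415.5 239.6]
0.245 [0.5687 0.0588 0.245 ] ext proj [324.  186.4] [416.  236.9]
0.25 [0.5678 0.0582 0.25  ] ext proj [324.2 184. ] [416.5 234.2]
0.255 [0.5669 0.0577 0.255 ] ext proj [324.5 181.5] [416.9 231.5]Traceback (most recent call last):
  File "m.py", line 29, in <module>
    cv2.imwrite("pics/ov.png",np.hstack([A[:,:400],B[:400,:399]]))
                              ~~~~~~~~~^^^^^^^^^^^^^^^^^^^^^^^^^^
    return _nx.concatenate(arrs, 1, dtype=dtype, casting=casting)
           ~~~~~~~~~~~~~~~^^^^^^^^^^^^^^^^^^^^^^^^^^^^^^^^^^^^^^^
ValueError: all the input array dimensions except for the concatenation axis must match exactly, but along dimension 0, the array at index 0 has size 400 and the array at index 1 has size 399
```

```bash
sed -i 's/np.hstack(\[A\[:,:400\],B\[:400,:399\]\])/np.hstack([A[:395,:400],B[:395,:395]])/' m.py; python3 m.py | tail -3
```

```text
base L front [ 0.613 -0.175  0.175]
base L back [ 0.771 -0.159  0.175]
head L [ 0.696 -0.144  0.34 ] [ 0.711 -0.151  0.3  ] lid [ 0.699 -0.207  0.51 ] canister [0.519 0.241 0.294] bin front [ 0.8   -0.107  0.2  ]
```

View pics/ov.png

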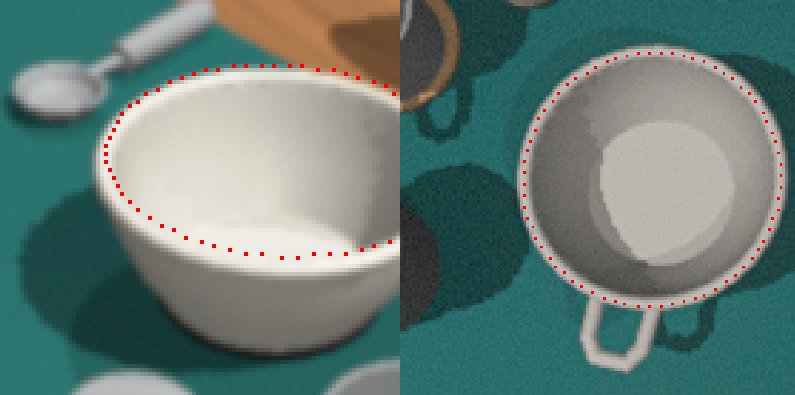

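The overlay shows the fitted rim sitting on the bowl rim in the top view, centre (652,180), with the handle at (622,355), which puts it at about 171°. In the scene view the circle lies 1–2 px high, so the rim height is 0.242–0.245. Next I lift, close the fingers and turn the tool to yaw 90°.

Request:
arm_command --pt "0 0 0 -0.06 0 0 0" --pt "0 0 0 -0.06 0 0 0" --pt "0 0 0 -0.05 0 0 0" --pt "0 0 0 0 0 0 10" --pt "0 0 0 0 0 0 10" --pt "0 0 0 0 0 0 10" --pt "0 0 0 0 0 0 10" --pt "0 0 0 0 0 0 10" --force 20

```text
time: 2.0
tool_pos: [0.1248, 0.5357, 0.36]
tool_rot: [3.142, -0.0, 2.034]
wrist_force: [-0.5, 1.0, 0.1]
grip_width: 0.0173
grip_force: 0.0
```

Request:
arm_command --pt "0 0 0 0 0 0 10" --pt "0 0 0 0 0 0 10" --pt "0 0 0 0 0 0 6.9" --pt "0 0 0 0 0 0 0"

```text
time: 2.5
tool_pos: [0.1248, 0.5357, 0.36]
tool_rot: [3.142, -0.0, 1.572]
wrist_force: [0.7, -0.1, -0.1]
grip_width: 0.0004
grip_force: 0.0
```

Request:
arm_command --pt "0 -0.0464 0.0365 0 0 0 0" --pt "0 -0.0464 0.0365 0 0 0 0" --pt "0 -0.0464 0.0365 0 0 0 0" --pt "0 -0.0464 0.0365 0 0 0 0" --pt "0 -0.0464 0.0365 0 0 0 0" --pt "0 -0.0464 0.0365 0 0 0 0" --pt "0 -0.0464 0.0365 0 0 0 0" --pt "0 -0.0464 0.0365 0 0 0 0"

```text
time: 3.5
tool_pos: [0.4175, 0.1627, 0.3603]
tool_rot: [3.141, -0.001, 1.573]
wrist_force: [0.0, 0.7, -0.3]
grip_width: 0.0003
grip_force: 0.0
```

Request:
arm_command --pt "0 -0.0464 0.0365 0 0 0 0" --pt "0 -0.0464 0.0365 0 0 0 0" --pt "0 0 0 0.03 0 0 0" --pt "0 0 0 0.03 0 0 0" --pt "0 0 0 0.02 0 0 0" --pt "0 0 0 0 0 0 0"

```text
time: 4.25
tool_pos: [0.4888, 0.0715, 0.2781]
tool_rot: [-3.138, 0.0, 1.572]
wrist_force: [0.2, -0.3, -0.4]
grip_width: 0.0006
grip_force: 0.0
```

```bash
python3 - <<'E'
from h import *
s=manip.state();print(s["time"],s["tool_pos"],s["tool_rot"],s["qpos"],s["wrist_force"])
M=np.array(manip.camera_info("wrist")["mount"]);print(M.round(3))
snap("wrist","w1.png");a=snap("scene","s2.png");b=cv2.imread("pics/s2.png")
cv2.imwrite("pics/c2.png",np.hstack([cv2.resize(cv2.imread("pics/w1.png"),(400,300)),b[60:360,240:640]]))
E
```

```text
4.25 [0.48876999 0.07148787 0.27812662] [-3.13763937e+00  3.65026234e-05  1.57204693e+00] [ 3.03384262e-02 -3.53557998e-02  1.32301280e+00  8.18385133e-05
  1.85788832e+00  2.91109165e-02] [ 0.24523576 -0.31663367 -0.43986089]
[[ 0.    -0.965 -0.261  0.077]
 [ 1.     0.001 -0.001  0.   ]
 [ 0.001 -0.261  0.965 -0.194]
 [ 0.     0.     0.     1.   ]]
```

View pics/c2.png

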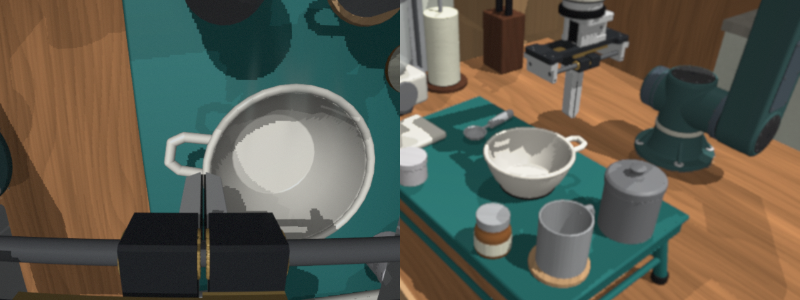

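The picture shows the closed fingers standing over the handle root (wrist view about (203,180)), with the camera on the side away from the dispenser. Now I go down slowly.

Request:
arm_command --pt "0 0 0 0.01 0 0 0" --pt "0 0 0 0.01 0 0 0" --pt "0 0 0 0.002 0 0 0" --pt "0 0 0 0 0 0 0" --pt "0 0 0 0 0 0 0"

```text
time: 4.97
tool_pos: [0.4898, 0.0716, 0.2583]
tool_rot: [3.141, -0.0, 1.571]
wrist_force: [0.4, -0.0, 1.1]
grip_width: 0.0004
grip_force: 0.0
```

Request:
arm_command --pt "0 0 0 0.001 0 0 0" --pt "0 0 0 0.001 0 0 0" --pt "0 0 0 0.001 0 0 0" --pt "0 0 0 0 0 0 0"

```text
time: 5.48
tool_pos: [0.4896, 0.0716, 0.2548]
tool_rot: [-3.141, -0.0, 1.571]
wrist_force: [-0.3, -0.1, -0.5]
grip_width: 0.0007
grip_force: 0.0
```

Request:
arm_command --pt "0 0 0 0.0005 0 0 0" --pt "0 0 0 0.0005 0 0 0" --pt "0 0 0 0 0 0 0"

```text
time: 5.85
tool_pos: [0.4897, 0.0716, 0.2539]
tool_rot: [-3.142, -0.0, 1.571]
wrist_force: [0.5, -0.0, -0.2]
grip_width: 0.0005
grip_force: 0.0
```

Request:
arm_command --pt "0 0 0 0.0005 0 0 0" --pt "0 0 0 0.0005 0 0 0" --pt "0 0 0 0 0 0 0"

```text
time: 6.22
tool_pos: [0.4897, 0.0716, 0.2529]
tool_rot: [-3.142, -0.0, 1.571]
wrist_force: [0.8, -0.3, -0.5]
grip_width: 0.0005
grip_force: 0.0
```

Request:
arm_command --pt "0 0 0 0.0005 0 0 0" --pt "0 0 0 0 0 0 0"

```text
time: 6.48
tool_pos: [0.4897, 0.0716, 0.2524]
tool_rot: [-3.142, -0.0, 1.571]
wrist_force: [0.1, 0.8, 0.4]
grip_width: 0.0005
grip_force: 0.0
```

Request:
arm_command --pt "0 0 0 0.0005 0 0 0" --pt "0 0 0 0 0 0 0"

```text
time: 6.72
tool_pos: [0.4896, 0.0716, 0.2519]
tool_rot: [-3.141, -0.0, 1.571]
wrist_force: [-0.1, -0.1, -0.6]
grip_width: 0.0004
grip_force: 0.0
```

Request:
arm_command --pt "0 0 0 0.0005 0 0 0" --pt "0 0 0 0 0 0 0"

```text
time: 6.98
tool_pos: [0.4897, 0.0716, 0.2514]
tool_rot: [3.142, -0.0, 1.571]
wrist_force: [0.2, -0.2, -0.2]
grip_width: 0.0001
grip_force: 0.0
```

Request:
arm_command --pt "0 0 0 0.0005 0 0 0" --pt "0 0 0 0 0 0 0"

```text
time: 7.22
tool_pos: [0.4896, 0.0716, 0.2509]
tool_rot: [-3.141, -0.0, 1.571]
wrist_force: [-0.6, -0.3, 0.4]
grip_width: 0.0006
grip_force: 0.0
```

Request:
arm_command --pt "0 0 0 0.0005 0 0 0" --pt "0 0 0 0 0 0 0"

```text
time: 7.48
tool_pos: [0.4896, 0.0716, 0.2504]
tool_rot: [-3.142, -0.0, 1.571]
wrist_force: [0.5, -0.3, -0.4]
grip_width: 0.0004
grip_force: 0.0
```

Request:
arm_command --pt "0 0 0 0.0005 0 0 0" --pt "0 0 0 0 0 0 0"

```text
time: 7.72
tool_pos: [0.4897, 0.0716, 0.2499]
tool_rot: [-3.142, -0.0, 1.571]
wrist_force: [0.3, 0.1, 0.0]
grip_width: 0.0004
grip_force: 0.0
```

Request:
arm_command --pt "0 0 0 0.0005 0 0 0" --pt "0 0 0 0 0 0 0"

```text
time: 7.98
tool_pos: [0.4897, 0.0716, 0.2494]
tool_rot: [-3.142, -0.0, 1.571]
wrist_force: [-0.3, 0.9, 0.2]
grip_width: 0.0002
grip_force: 0.0
```

```bash
python3 - <<'E'
from h import *
s=manip.state();p=np.array(s["tool_pos"]);print(p,s["wrist_force"])
snap("scene","s3.png");snap("top","t3.png");snap("wrist","w3.png")
f=p+[0,0,-.008];print(proj("scene",f),proj("top",f))
r=lambda i,x,y,w,h,W,H:cv2.resize(cv2.imread("pics/"+i)[y:y+h,x:x+w],(W,H))
cv2.imwrite("pics/c3.png",np.hstack([r("s3.png",360,150,80,100,400,500),r("w3.png",220,200,160,200,400,500)]))
E
```

```text
[0.48965989 0.07162463 0.24941804] [-0.34261248  0.91300949  0.21716758]
[[406.55192599 199.47173172]] [[267.40190268 300.98989055]]
```

View pics/c3.png

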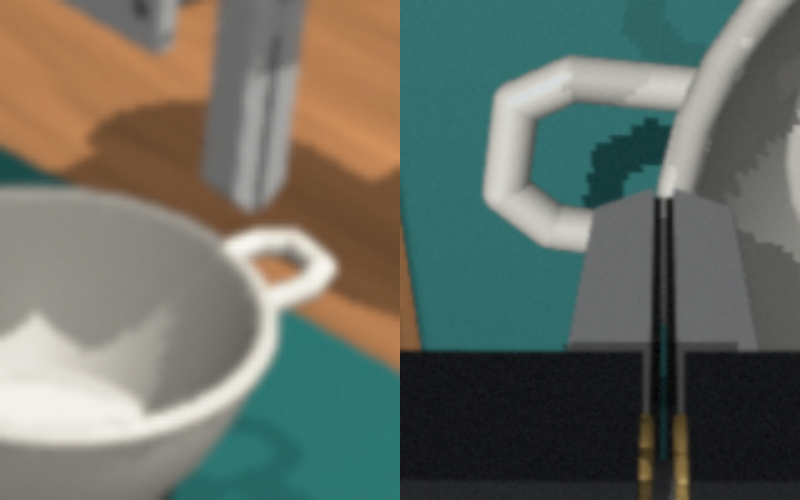

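```bash
python3 - <<'E'
from h import *
k,d,c=K("wrist");M=np.linalg.inv(np.array(c["mount"]));print(k,d)
for z in(-.012,-.004,0,.004,.008):
    X=M@[0,0,z,1]; print("wrist tip z",z,cv2.projectPoints(X[:3].reshape(1,1,3),np.zeros(3),np.zeros(3),k,d)[0].ravel().round(1))
for z in(.2414,.2494,.255,.26): print(z,[proj(n,[.4897,.0716,z]).round(1).ravel() for n in("scene","top")], [proj(n,[.485,.067,z]).round(1).ravel() for n in("scene",)])
# base-fixed check: rim crest in scene
r=lambda i,x,y,w,h,W,H:cv2.resize(cv2.imread("pics/"+i)[y:y+h,x:x+w],(W,H))
cv2.imwrite("pics/c4.png",np.hstack([r("t3.png",220,200,120,150,400,500),r("s3.png",310,140,128,160,400,500)]))
E
```

```text
[[414.59316991   0.         324.95037082]
 [  0.         414.59316991 237.66920358]
 [  0.           0.           1.        ]] [-0.07093705  0.          0.          0.          0.        ]
wrist tip z -0.012 [324.6 293.6]
wrist tip z -0.004 [324.6 287.2]
wrist tip z 0 [324.6 284.2]
wrist tip z 0.004 [324.6 281.3]
wrist tip z 0.008 [324.7 278.5]
0.2414 [array([406.5, 199.5]), array([267.4, 301. ])] [array([406.7, 197.7])]
0.2494 [array([406.9, 195.9]), array([266.9, 300.6])] [array([407.1, 194.1])]
0.255 [array([407.2, 193.3]), array([266.5, 300.3])] [array([407.4, 191.5])]
0.26 [array([407.5, 191. ]), array([266.2, 300. ])] [array([407.7, 189.2])]
```

View pics/c4.png

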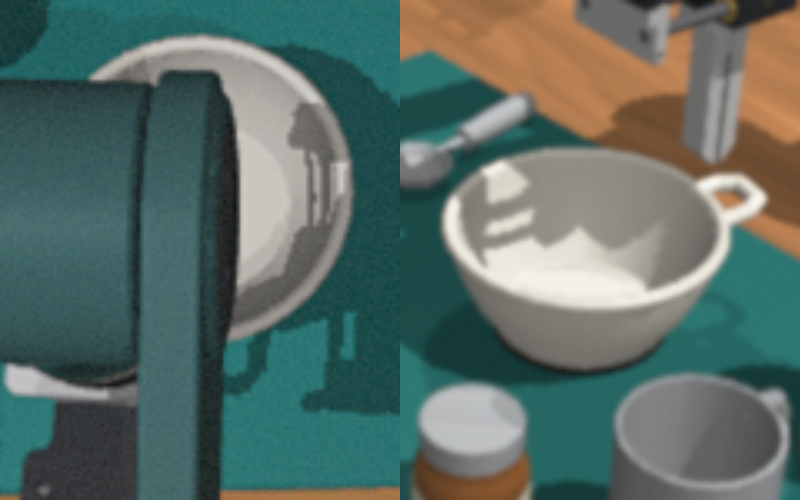

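The top crop is mostly hidden by the arm. In the scene crop the fingertips (about (410,192)) stand visibly above the rim (about (408,201)), so some gap is left. I measure that gap from the wrist pictures.

```bash
cat > wf.py <<'E'
from h import *
from scipy.optimize import least_squares
from scipy.spatial.transform import Rotation as Ro
k,d,c=K("wrist");M=np.array(c["mount"])
def T(p,r):
    A=np.eye(4);A[:3,:3]=Ro.from_euler("xyz",r).as_matrix();A[:3,3]=p;return np.linalg.inv(A@M)
V=[("w1.png",T([.48877,.07149,.27813],[-3.13764,0,1.57205])),("w3.png",T([.48966,.07162,.24942],[-3.1416,0,1.5711]))]
a=np.linspace(0,2*np.pi,720)
def pr(Tm,q,r,dz):
    X=np.c_[q[0]+r*np.cos(a),q[1]+r*np.sin(a),a*0+q[2]+dz,a*0+1]@Tm.T
    return cv2.projectPoints(X[:,:3].copy(),np.zeros(3),np.zeros(3),k,d)[0][:,0]
D=[]
for f,Tm in V:
    im=cv2.imread("pics/"+f).astype(int); teal=((im[:,:,0]-im[:,:,2])>25)
    # outer boundary: scan outward along radial lines of projected guess, last white pixel before teal
    g0=pr(Tm,[.5687,.0588,.243],.07,0);g1=pr(Tm,[.5687,.0588,.243],.105,0);pts=[]
    for i in range(0,720,4):
        L=g0[i]+(g1[i]-g0[i])*np.linspace(0,1,120)[:,None];ij=L.round().astype(int)
        if (ij<0).any() or (ij[:,0]>639).any() or (ij[:,1]>479).any(): continue
        t=teal[ij[:,1],ij[:,0]]
        if t[-40:].all() and not t[:20].any() and 15>abs(180-i/2-10)<0: continue
        if t[-30:].all() and im[ij[0,1],ij[0,0]].min()>60 and abs(i/2-171)>22:
            j=np.where(~t)[0].max()
            if im[ij[j-4,1],ij[j-4,0]].min()>80: pts.append(L[j])
    D.append(np.array(pts));print(f,len(pts))
def res(q,which=(0,1)):
    o=[]
    for n in which:
        e=pr(V[n][1],q,.084,-.004); 
        for p in D[n]: o.append(np.hypot(*(e-p).T).min())
    return np.array(o)
for w in((0,),(1,),(0,1)):
    s=least_squares(lambda q:res(q,w),[.5687,.0588,.243],loss="soft_l1",diff_step=1e-3);print(w,s.x.round(4),np.median(abs(res(s.x,w))).round(2))
E
python3 wf.py
```

```text
w1.png 93
w3.png 62
(0,) [0.5715 0.0608 0.2448] 0.51
(1,) [0.5711 0.0607 0.2453] 0.48
(0, 1) [0.5711 0.0607 0.2453] 0.48
```

Request:
arm_command --pt "0 0 0 0.001 0 0 0" --pt "0 0 0 0.001 0 0 0" --pt "0 0 0 0 0 0 0"

```text
time: 8.5
tool_pos: [0.4896, 0.0716, 0.2473]
tool_rot: [-3.141, -0.0, 1.571]
wrist_force: [0.2, 0.7, -0.8]
grip_width: 0.0005
grip_force: 0.0
```

Request:
arm_command --pt "0 0 0 0.001 0 0 0" --pt "0 0 0 0.001 0 0 0" --pt "0 0 0 0.001 0 0 0" --pt "0 0 0 0 0 0 0"

```text
time: 9.0
tool_pos: [0.4896, 0.0716, 0.2443]
tool_rot: [-3.141, -0.0, 1.571]
wrist_force: [0.2, -0.1, 0.8]
grip_width: 0.0004
grip_force: 0.0
```

```bash
python3 - <<'E'
from h import *
s=manip.state();print(s["time"],s["tool_pos"],s["wrist_force"],s["grip_width"])
snap("scene","s5.png");snap("wrist","w5.png")
r=lambda i,x,y,w,h,W,H:cv2.resize(cv2.imread("pics/"+i)[y:y+h,x:x+w],(W,H),interpolation=cv2.INTER_CUBIC)
cv2.imwrite("pics/c5.png",np.hstack([r("s5.png",370,150,64,80,400,500),r("w5.png",220,200,160,200,400,500)]))
E
```

```text
9.0 [0.48959982 0.07162724 0.2443257 ] [ 0.16925953 -0.13305738  0.80329017] 0.0003711271060953644
```

View pics/c5.png

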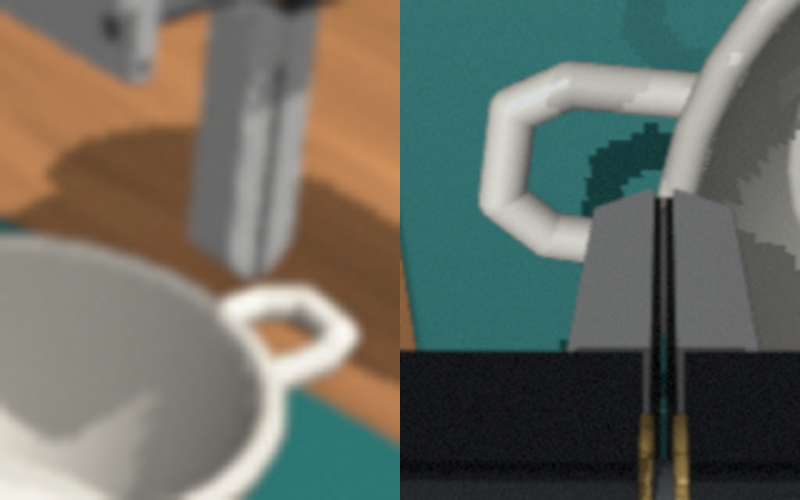

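Scene crop: the tip at (250,278) is still above the rim by the handle (about (265,325)), roughly 10 mm of gap. The tips evidently sit higher than nominal, so I go on down by feel.

Request:
arm_command --pt "0 0 0 0.001 0 0 0" --pt "0 0 0 0.001 0 0 0" --pt "0 0 0 0 0 0 0"

```text
time: 9.48
tool_pos: [0.4896, 0.0716, 0.2423]
tool_rot: [-3.141, -0.0, 1.571]
wrist_force: [-0.8, 0.1, 0.4]
grip_width: 0.0004
grip_force: 0.0
```

Request:
arm_command --pt "0 0 0 0.001 0 0 0" --pt "0 0 0 0.0005 0 0 0" --pt "0 0 0 0 0 0 0"

```text
time: 9.85
tool_pos: [0.4897, 0.0716, 0.2409]
tool_rot: [-3.142, -0.0, 1.571]
wrist_force: [0.4, 0.2, -0.0]
grip_width: 0.0001
grip_force: 0.0
```

Request:
arm_command --pt "0 0 0 0.0005 0 0 0" --pt "0 0 0 0.0005 0 0 0" --pt "0 0 0 0 0 0 0"

```text
time: 10.22
tool_pos: [0.4897, 0.0716, 0.2399]
tool_rot: [-3.142, -0.0, 1.571]
wrist_force: [-0.7, 0.2, -0.2]
grip_width: 0.0007
grip_force: 0.0
```

Request:
arm_command --pt "0 0 0 0.0005 0 0 0" --pt "0 0 0 0.0005 0 0 0" --pt "0 0 0 0 0 0 0"

```text
time: 10.6
tool_pos: [0.4896, 0.0716, 0.2389]
tool_rot: [-3.141, -0.0, 1.571]
wrist_force: [-0.6, -0.1, 0.1]
grip_width: 0.0002
grip_force: 0.0
```

Request:
arm_command --pt "0 0 0 0.0005 0 0 0" --pt "0 0 0 0.0005 0 0 0" --pt "0 0 0 0 0 0 0"

```text
time: 10.98
tool_pos: [0.4896, 0.0716, 0.2379]
tool_rot: [-3.141, -0.0, 1.571]
wrist_force: [0.3, -0.2, -0.1]
grip_width: 0.0006
grip_force: 0.0
```

Request:
arm_command --pt "0 0 0 0.0005 0 0 0" --pt "0 0 0 0.0005 0 0 0" --pt "0 0 0 0 0 0 0"

```text
time: 11.35
tool_pos: [0.4897, 0.0716, 0.2369]
tool_rot: [-3.142, -0.0, 1.571]
wrist_force: [-0.4, 0.0, 0.3]
grip_width: 0.0002
grip_force: 0.0
```

Request:
arm_command --pt "0 0 0 0.0005 0 0 0" --pt "0 0 0 0.0005 0 0 0" --pt "0 0 0 0 0 0 0"

```text
time: 11.72
tool_pos: [0.4896, 0.0716, 0.2359]
tool_rot: [-3.141, -0.0, 1.571]
wrist_force: [-0.5, 0.3, -0.9]
grip_width: 0.0004
grip_force: 0.0
```

Request:
arm_command --pt "0 0 0 0.0005 0 0 0" --pt "0 0 0 0.0005 0 0 0" --pt "0 0 0 0 0 0 0"

```text
time: 12.1
tool_pos: [0.4897, 0.0716, 0.2349]
tool_rot: [-3.142, -0.0, 1.571]
wrist_force: [-0.6, -0.4, 0.0]
grip_width: 0.0005
grip_force: 0.0
```

Request:
arm_command --pt "0 0 0 0.0005 0 0 0" --pt "0 0 0 0.0005 0 0 0" --pt "0 0 0 0 0 0 0"

```text
time: 12.48
tool_pos: [0.4897, 0.0716, 0.2339]
tool_rot: [-3.142, -0.0, 1.571]
wrist_force: [-0.6, 0.2, 0.7]
grip_width: 0.0005
grip_force: 0.0
```

```bash
python3 - <<'E'
from h import *
s=manip.state();print(s["time"],s["tool_pos"],s["wrist_force"],s["qpos"])
snap("scene","s6.png");snap("wrist","w6.png")
r=lambda i,x,y,w,h,W,H:cv2.resize(cv2.imread("pics/"+i)[y:y+h,x:x+w],(W,H),interpolation=cv2.INTER_CUBIC)
cv2.imwrite("pics/c6.png",np.hstack([r("s6.png",370,150,64,80,400,500),r("w6.png",240,200,120,150,400,500)]))
E
```

```text
12.475 [0.48965638 0.07162855 0.23389267] [-0.55666495  0.20338204  0.68983327] [ 3.05776070e-02 -4.05368476e-02  1.41487485e+00  6.92945453e-05
  1.76733324e+00  3.07049230e-02]
```

View pics/c6.png

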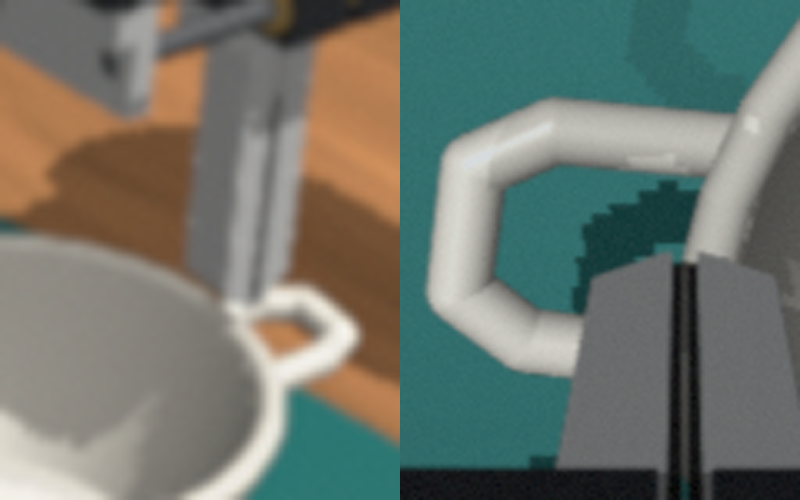

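Wrist crop: the pointed fingertips (685,262) cover the rim between the handle roots. Scene crop: the tip (245,305) is now just above the rim. Contact should be close.

Request:
arm_command --pt "0 0 0 0.0005 0 0 0" --pt "0 0 0 0.0005 0 0 0" --pt "0 0 0 0 0 0 0"

```text
time: 12.95
tool_pos: [0.4896, 0.0716, 0.2329]
tool_rot: [-3.142, -0.0, 1.571]
wrist_force: [1.0, 0.0, 0.6]
grip_width: 0.0006
grip_force: 0.0
```

Request:
arm_command --pt "0 0 0 0.0005 0 0 0" --pt "0 0 0 0.0005 0 0 0" --pt "0 0 0 0 0 0 0"

```text
time: 13.32
tool_pos: [0.4896, 0.0716, 0.2319]
tool_rot: [-3.141, -0.0, 1.571]
wrist_force: [0.1, 0.4, -0.6]
grip_width: 0.0008
grip_force: 0.0
```

Request:
arm_command --pt "0 0 0 0.0005 0 0 0" --pt "0 0 0 0.0005 0 0 0" --pt "0 0 0 0 0 0 0"

```text
time: 13.7
tool_pos: [0.4896, 0.0717, 0.2309]
tool_rot: [-3.142, -0.0, 1.571]
wrist_force: [-0.5, -0.7, 0.2]
grip_width: 0.0005
grip_force: 0.0
```

Request:
arm_command --pt "0 0 0 0.0005 0 0 0" --pt "0 0 0 0.0005 0 0 0" --pt "0 0 0 0 0 0 0"

```text
time: 14.08
tool_pos: [0.4896, 0.0716, 0.2299]
tool_rot: [-3.141, -0.0, 1.571]
wrist_force: [-0.8, 1.1, 0.4]
grip_width: 0.0004
grip_force: 0.0
```

Request:
arm_command --pt "0 0 0 0.0005 0 0 0" --pt "0 0 0 0.0005 0 0 0" --pt "0 0 0 0 0 0 0"

```text
time: 14.45
tool_pos: [0.4898, 0.0716, 0.2296]
tool_rot: [3.141, -0.0, 1.571]
wrist_force: [-0.9, -0.4, 3.2]
grip_width: 0.0005
grip_force: 1.8
```

Contact at 3 N. I compute the arc in tool shifts (tool x = world y, tool y = world x).

```bash
python3 - <<'E'
import numpy as np
C=np.array([.570,.060]);az=171.5
W=np.array([C+.080*np.array([np.cos(t),np.sin(t)]) for t in np.radians(az-11.25*np.arange(34))])
d=np.diff(np.vstack([[.4897,.0716],W[1:]]),axis=0)/4*1000
for i,(x,y) in enumerate(d): print(i+1,"az%.0f"%(az-11.25*(i+1)),"tool x %.1f y %.1f mm/row"%(y,x),"end",W[i+1].round(4))
E
```

```text
1 az160 tool x 3.9 y 1.3 mm/row end [0.4947 0.087 ]
2 az149 tool x 3.5 y 1.7 mm/row end [0.5014 0.1012]
3 az138 tool x 3.1 y 2.3 mm/row end [0.5108 0.1138]
4 az126 tool x 2.6 y 2.9 mm/row end [0.5224 0.1243]
5 az115 tool x 2.0 y 3.4 mm/row end [0.5359 0.1324]
6 az104 tool x 1.3 y 3.7 mm/row end [0.5506 0.1376]
7 az93 tool x 0.6 y 3.9 mm/row end [0.5662 0.1399]
8 az82 tool x -0.2 y 3.9 mm/row end [0.5818 0.1391]
9 az70 tool x -1.0 y 3.8 mm/row end [0.597  0.1353]
10 az59 tool x -1.7 y 3.5 mm/row end [0.6112 0.1286]
11 az48 tool x -2.3 y 3.1 mm/row end [0.6238 0.1192]
12 az36 tool x -2.9 y 2.6 mm/row end [0.6343 0.1076]
13 az25 tool x -3.4 y 2.0 mm/row end [0.6424 0.0941]
14 az14 tool x -3.7 y 1.3 mm/row end [0.6476 0.0794]
15 az3 tool x -3.9 y 0.6 mm/row end [0.6499 0.0638]
16 az-8 tool x -3.9 y -0.2 mm/row end [0.6491 0.0482]
17 az-20 tool x -3.8 y -1.0 mm/row end [0.6453 0.033 ]
18 az-31 tool x -3.5 y -1.7 mm/row end [0.6386 0.0188]
19 az-42 tool x -3.1 y -2.3 mm/row end [0.6292 0.0062]
20 az-54 tool x -2.6 y -2.9 mm/row end [ 0.6176 -0.0043]
21 az-65 tool x -2.0 y -3.4 mm/row end [ 0.6041 -0.0124]
22 az-76 tool x -1.3 y -3.7 mm/row end [ 0.5894 -0.0176]
23 az-87 tool x -0.6 y -3.9 mm/row end [ 0.5738 -0.0199]
24 az-98 tool x 0.2 y -3.9 mm/row end [ 0.5582 -0.0191]
25 az-110 tool x 1.0 y -3.8 mm/row end [ 0.543  -0.0153]
26 az-121 tool x 1.7 y -3.5 mm/row end [ 0.5288 -0.0086]
27 az-132 tool x 2.3 y -3.1 mm/row end [0.5162 0.0008]
28 az-144 tool x 2.9 y -2.6 mm/row end [0.5057 0.0124]
29 az-155 tool x 3.4 y -2.0 mm/row end [0.4976 0.0259]
30 az-166 tool x 3.7 y -1.3 mm/row end [0.4924 0.0406]
31 az-177 tool x 3.9 y -0.6 mm/row end [0.4901 0.0562]
32 az-188 tool x 3.9 y 0.2 mm/row end [0.4909 0.0718]
33 az-200 tool x 3.8 y 1.0 mm/row end [0.4947 0.087 ]
```

Request:
arm_command --pt "0 0 0 0.0002 0 0 0" --pt "0 0 0 0 0 0 0" --pt "0 0.0039 0.0013 0 0 0 0" --pt "0 0.0039 0.0013 0 0 0 0" --pt "0 0.0039 0.0013 0 0 0 0" --pt "0 0.0039 0.0013 0 0 0 0"

```text
time: 15.2
tool_pos: [0.4954, 0.0862, 0.2296]
tool_rot: [3.14, 0.002, 1.569]
wrist_force: [-1.1, -2.4, 5.6]
grip_width: 0.0004
grip_force: 2.6
```

Request:
arm_command --pt "0 0.0035 0.0017 0 0 0 0" --pt "0 0.0035 0.0017 0 0 0 0" --pt "0 0.0035 0.0017 0 0 0 0" --pt "0 0.0035 0.0017 0 0 0 0" --pt "0 0.0031 0.0023 0 0 0 0" --pt "0 0.0031 0.0023 0 0 0 0"

```text
time: 15.95
tool_pos: [0.5064, 0.1066, 0.2296]
tool_rot: [3.141, 0.002, 1.57]
wrist_force: [-1.2, -2.5, 5.6]
grip_width: 0.0005
grip_force: 2.8
```

Request:
arm_command --pt "0 0.0031 0.0023 0 0 0 0" --pt "0 0.0031 0.0023 0 0 0 0" --pt "0 0.0026 0.0029 0 0 0 0" --pt "0 0.0026 0.0029 0 0 0 0" --pt "0 0.0026 0.0029 0 0 0 0" --pt "0 0.0026 0.0029 0 0 0 0" --pt "0 0 0 0 0 0 0"

```text
time: 16.82
tool_pos: [0.5228, 0.1238, 0.2295]
tool_rot: [3.14, 0.001, 1.57]
wrist_force: [-1.4, -0.7, 4.7]
grip_width: 0.0004
grip_force: 2.5
```

Request:
arm_command --pt "0 0.002 0.0034 0 0 0 0" --pt "0 0.002 0.0034 0 0 0 0" --pt "0 0.002 0.0034 0 0 0 0" --pt "0 0.002 0.0034 0 0 0 0" --pt "0 0.0013 0.0037 0 0 0 0" --pt "0 0.0013 0.0037 0 0 0 0" --pt "0 0.0013 0.0037 0 0 0 0" --pt "0 0.0013 0.0037 0 0 0 0"

```text
time: 17.82
tool_pos: [0.5505, 0.1372, 0.2295]
tool_rot: [-3.141, 0.0, 1.571]
wrist_force: [-3.1, -0.7, 6.2]
grip_width: 0.0004
grip_force: 3.0
```

Request:
arm_command --pt "0 0.0006 0.0039 -0.0001 0 0 0" --pt "0 0.0006 0.0039 0 0 0 0" --pt "0 0.0006 0.0039 0 0 0 0" --pt "0 0.0006 0.0039 0 0 0 0" --pt "0 -0.0002 0.0039 0 0 0 0" --pt "0 -0.0002 0.0039 0 0 0 0" --pt "0 -0.0002 0.0039 0 0 0 0" --pt "0 -0.0002 0.0039 0 0 0 0"

```text
time: 18.82
tool_pos: [0.5816, 0.1394, 0.2295]
tool_rot: [-3.141, -0.001, 1.571]
wrist_force: [-3.0, -0.3, 6.1]
grip_width: 0.0006
grip_force: 3.1
```

```bash
python3 - <<'E'
from h import *
s=manip.state();print(s["time"],s["tool_pos"],s["wrist_force"])
snap("scene","s7.png");snap("wrist","w7.png")
r=lambda i,x,y,w,h,W,H:cv2.resize(cv2.imread("pics/"+i)[y:y+h,x:x+w],(W,H),interpolation=cv2.INTER_CUBIC)
cv2.imwrite("pics/c7.png",np.hstack([r("s7.png",290,100,160,200,400,500),r("w7.png",160,80,320,400,400,500)]))
A,B=[cv2.cvtColor(cv2.imread("pics/"+f),6)[205:260,330:345].astype(int) for f in("scene.png","s7.png")]
E
```

```text
18.825 [0.58159849 0.13937636 0.22951329] [-3.00628754 -0.31564907  6.14216756]
```

View pics/c7.png

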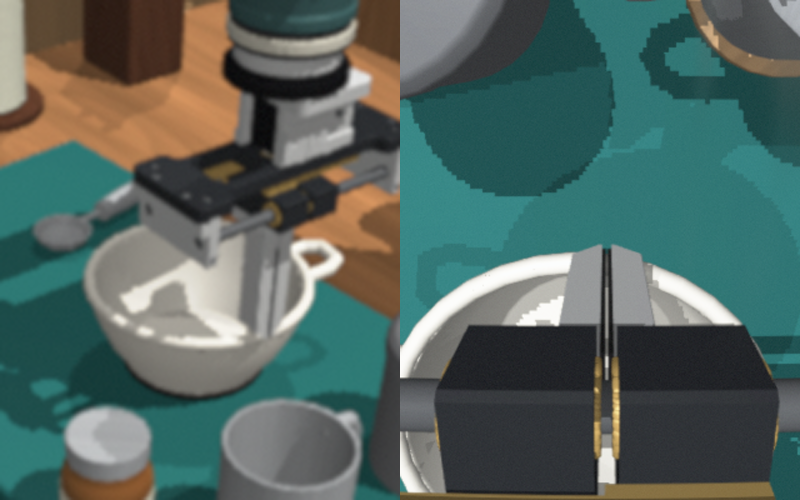

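The scene crop shows the fingertips resting on the near rim (262,335), with the bowl upright and in place and the spoon, jar and mug clear. The wrist crop shows the tips across the rim at (605,250). I continue.

Request:
arm_command --pt "0 -0.001 0.0038 -0.0001 0 0 0" --pt "0 -0.001 0.0038 0 0 0 0" --pt "0 -0.001 0.0038 0 0 0 0" --pt "0 -0.001 0.0038 0 0 0 0" --pt "0 -0.0017 0.0035 0 0 0 0" --pt "0 -0.0017 0.0035 0 0 0 0" --pt "0 -0.0017 0.0035 0 0 0 0" --pt "0 -0.0017 0.0035 0 0 0 0"

```text
time: 19.92
tool_pos: [0.6111, 0.1289, 0.2296]
tool_rot: [-3.141, -0.002, 1.572]
wrist_force: [-3.4, 0.9, 4.9]
grip_width: 0.0003
grip_force: 3.0
```

Request:
arm_command --pt "0 -0.0023 0.0031 0 0 0 0" --pt "0 -0.0023 0.0031 0 0 0 0" --pt "0 -0.0023 0.0031 0 0 0 0" --pt "0 -0.0023 0.0031 0 0 0 0" --pt "0 -0.0029 0.0026 0 0 0 0" --pt "0 -0.0029 0.0026 0 0 0 0" --pt "0 -0.0029 0.0026 0 0 0 0" --pt "0 -0.0029 0.0026 0 0 0 0"

```text
time: 20.92
tool_pos: [0.6342, 0.1085, 0.2296]
tool_rot: [3.141, -0.002, 1.572]
wrist_force: [-1.4, 2.1, 6.0]
grip_width: 0.0005
grip_force: 2.8
```

Request:
arm_command --pt "0 -0.0034 0.002 0 0 0 0" --pt "0 -0.0034 0.002 0 0 0 0" --pt "0 -0.0034 0.002 0 0 0 0" --pt "0 -0.0034 0.002 0 0 0 0" --pt "0 -0.0037 0.0013 0 0 0 0" --pt "0 -0.0037 0.0013 0 0 0 0" --pt "0 -0.0037 0.0013 0 0 0 0" --pt "0 -0.0037 0.0013 0 0 0 0"

```text
time: 21.92
tool_pos: [0.6478, 0.0803, 0.2297]
tool_rot: [3.14, -0.003, 1.572]
wrist_force: [-1.4, 4.0, 5.9]
grip_width: 0.0007
grip_force: 2.8
```

Request:
arm_command --pt "0 -0.0039 0.0006 -0.0002 0 0 0" --pt "0 -0.0039 0.0006 0 0 0 0" --pt "0 -0.0039 0.0006 0 0 0 0" --pt "0 -0.0039 0.0006 0 0 0 0" --pt "0 -0.0039 -0.0002 0 0 0 0" --pt "0 -0.0039 -0.0002 0 0 0 0" --pt "0 -0.0039 -0.0002 0 0 0 0" --pt "0 -0.0039 -0.0002 0 0 0 0"

```text
time: 22.92
tool_pos: [0.6496, 0.0485, 0.2297]
tool_rot: [3.139, -0.002, 1.572]
wrist_force: [0.6, 3.2, 5.7]
grip_width: 0.0006
grip_force: 2.6
```

Request:
arm_command --pt "0 -0.0038 -0.001 -0.0001 0 0 0" --pt "0 -0.0038 -0.001 0 0 0 0" --pt "0 -0.0038 -0.001 0 0 0 0" --pt "0 -0.0038 -0.001 0 0 0 0" --pt "0 -0.0035 -0.0017 0 0 0 0" --pt "0 -0.0035 -0.0017 0 0 0 0" --pt "0 -0.0035 -0.0017 0 0 0 0" --pt "0 -0.0035 -0.0017 0 0 0 0"

```text
time: 23.92
tool_pos: [0.6387, 0.0186, 0.2297]
tool_rot: [3.139, -0.001, 1.571]
wrist_force: [0.1, 3.1, 5.2]
grip_width: -0.0001
grip_force: 2.5
```

Request:
arm_command --pt "0 -0.0031 -0.0023 0 0 0 0" --pt "0 -0.0031 -0.0023 0 0 0 0" --pt "0 -0.0031 -0.0023 0 0 0 0" --pt "0 -0.0031 -0.0023 0 0 0 0" --pt "0 -0.0026 -0.0029 0 0 0 0" --pt "0 -0.0026 -0.0029 0 0 0 0" --pt "0 -0.0026 -0.0029 0 0 0 0" --pt "0 -0.0026 -0.0029 0 0 0 0"

```text
time: 24.92
tool_pos: [0.6178, -0.0046, 0.2296]
tool_rot: [3.14, -0.0, 1.571]
wrist_force: [2.0, 1.5, 5.0]
grip_width: 0.0005
grip_force: 2.6
```

Request:
arm_command --pt "0 -0.002 -0.0034 0 0 0 0" --pt "0 -0.002 -0.0034 0 0 0 0" --pt "0 -0.002 -0.0034 0 0 0 0" --pt "0 -0.002 -0.0034 0 0 0 0" --pt "0 -0.0013 -0.0037 0 0 0 0" --pt "0 -0.0013 -0.0037 0 0 0 0" --pt "0 -0.0013 -0.0037 0 0 0 0" --pt "0 -0.0013 -0.0037 0 0 0 0"

```text
time: 25.92
tool_pos: [0.5893, -0.0181, 0.2296]
tool_rot: [3.14, 0.001, 1.57]
wrist_force: [3.3, 0.4, 5.0]
grip_width: 0.0005
grip_force: 2.7
```

Request:
arm_command --pt "0 -0.0006 -0.0039 0 0 0 0" --pt "0 -0.0006 -0.0039 0 0 0 0" --pt "0 -0.0006 -0.0039 0 0 0 0" --pt "0 -0.0006 -0.0039 0 0 0 0" --pt "0 0.0002 -0.0039 0 0 0 0" --pt "0 0.0002 -0.0039 0 0 0 0" --pt "0 0.0002 -0.0039 0 0 0 0" --pt "0 0.0002 -0.0039 0 0 0 0"

```text
time: 26.92
tool_pos: [0.558, -0.02, 0.2295]
tool_rot: [3.14, 0.001, 1.57]
wrist_force: [2.9, -0.4, 5.4]
grip_width: 0.0004
grip_force: 2.7
```

Request:
arm_command --pt "0 0.001 -0.0038 0 0 0 0" --pt "0 0.001 -0.0038 0 0 0 0" --pt "0 0.001 -0.0038 0 0 0 0" --pt "0 0.001 -0.0038 0 0 0 0" --pt "0 0.0017 -0.0035 0 0 0 0" --pt "0 0.0017 -0.0035 0 0 0 0" --pt "0 0.0017 -0.0035 0 0 0 0" --pt "0 0.0017 -0.0035 0 0 0 0"

```text
time: 27.92
tool_pos: [0.5287, -0.0097, 0.2295]
tool_rot: [3.14, 0.002, 1.569]
wrist_force: [1.9, -1.5, 4.9]
grip_width: 0.0005
grip_force: 2.6
```

Request:
arm_command --pt "0 0.0023 -0.0031 0 0 0 0" --pt "0 0.0023 -0.0031 0 0 0 0" --pt "0 0.0023 -0.0031 0 0 0 0" --pt "0 0.0023 -0.0031 0 0 0 0" --pt "0 0.0029 -0.0026 0 0 0 0" --pt "0 0.0029 -0.0026 0 0 0 0" --pt "0 0.0029 -0.0026 0 0 0 0" --pt "0 0.0029 -0.0026 0 0 0 0"

```text
time: 28.92
tool_pos: [0.5059, 0.0107, 0.2296]
tool_rot: [3.141, 0.003, 1.569]
wrist_force: [1.7, -2.4, 5.7]
grip_width: 0.0004
grip_force: 2.8
```

Request:
arm_command --pt "0 0.0034 -0.002 0 0 0 0" --pt "0 0.0034 -0.002 0 0 0 0" --pt "0 0.0034 -0.002 0 0 0 0" --pt "0 0.0034 -0.002 0 0 0 0" --pt "0 0.0037 -0.0013 0 0 0 0" --pt "0 0.0037 -0.0013 0 0 0 0" --pt "0 0.0037 -0.0013 0 0 0 0" --pt "0 0.0037 -0.0013 0 0 0 0"

```text
time: 29.92
tool_pos: [0.4924, 0.0388, 0.2296]
tool_rot: [3.141, 0.004, 1.569]
wrist_force: [0.9, -3.0, 5.6]
grip_width: 0.0005
grip_force: 3.0
```

Request:
arm_command --pt "0 0.0039 -0.0006 0 0 0 0" --pt "0 0.0039 -0.0006 0 0 0 0" --pt "0 0.0039 -0.0006 0 0 0 0" --pt "0 0.0039 -0.0006 0 0 0 0" --pt "0 0.0039 0.0002 0 0 0 0" --pt "0 0.0039 0.0002 0 0 0 0" --pt "0 0.0039 0.0002 0 0 0 0" --pt "0 0.0039 0.0002 0 0 0 0"

```text
time: 30.92
tool_pos: [0.4904, 0.0697, 0.2296]
tool_rot: [-3.141, 0.005, 1.568]
wrist_force: [-0.3, -4.0, 6.3]
grip_width: 0.0007
grip_force: 3.3
```

Request:
arm_command --pt "0 0.0015 0.0002 0 0 0 0" --pt "0 0 0 0 0 0 0" --pt "0 0 0 0 0 0 0"

```text
time: 31.3
tool_pos: [0.4905, 0.0714, 0.2296]
tool_rot: [-3.141, 0.004, 1.569]
wrist_force: [0.5, -2.2, 7.0]
grip_width: 0.0004
grip_force: 3.3
```

Request:
arm_command --pt "0 0 0 -0.005 0 0 0" --pt "0 0 0 -0.03 0 0 0" --pt "0 0 0 -0.05 0 0 0" --pt "0 0 0 -0.05 0 0 0" --pt "0 0.05 -0.03 0 0 0 0" --pt "0 0.05 -0.03 0 0 0 0" --pt "0 0.05 -0.03 0 0 0 0" --pt "0 0 0 0 0 0 0"

```text
time: 32.3
tool_pos: [0.3986, 0.2258, 0.3634]
tool_rot: [-3.139, 0.001, 1.577]
wrist_force: [0.5, -1.1, -0.9]
grip_width: 0.0003
grip_force: 0.0
```

```bash
python3 - <<'E'
from h import *
a=cv2.imread("pics/scene.png").astype(int);b=snap("scene","s9.png")[:,:,::-1];t=snap("top","t9.png")[:,:,::-1]
cv2.imwrite("pics/c9.png",np.hstack([cv2.resize(t,(400,300)),b[120:420,200:600]]))
print(manip.state()["time"])
for n,i,j,box in(("scene",a,b,(318,185,110,75)),("spoon",a,b,(295,165,65,40)),("jar",a,b,(305,260,55,60))):
    x,y,w,h=box;r=cv2.matchTemplate(np.ascontiguousarray(j).astype(np.uint8)[y-15:y+h+15,x-15:x+w+15],i.astype(np.uint8)[y:y+h,x:x+w],cv2.TM_CCOEFF_NORMED);m=cv2.minMaxLoc(r);print(n,m[1],np.array(m[3])-15)
E
```

```text
32.4
scene 0.9008948802947998 [0 0]
spoon 0.8714699149131775 [0 0]
jar 0.9998313784599304 [0 0]
```

View pics/c9.png

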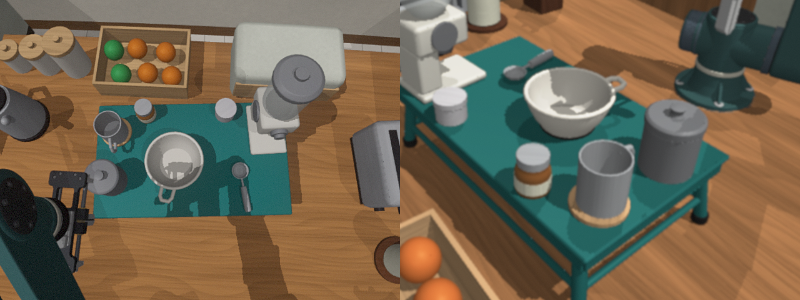

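The pictures show the bowl (top (174,160)) flat and unmoved (0 px shift), everything else in place and the gripper clear. I hand the job in.

```bash
python3 -c "
from cell import manip
print(manip.job_done())"
```

```text
the job is handed in; nothing more can be done
None
```

I ran the closed fingertips once clockwise round the rim, from the handle back to the handle, at about 3–7 N, then lifted off and handed the job in at about 32 s. The bowl, spoon and jar show no shift in the pictures. Contact came about 23 mm lower in the reported tool height than the stated finger length implies, so by that reading the grasp point was not 10 mm above the rim as each step requires; I took the reading to be off, and hand-in returned no verdict.

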